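# Set the free-standing soak timer behind the frosted door

## Robot

A 6-joint arm with a two-finger parallel gripper is mounted at the origin on the work surface. World frame = base frame: x ahead of the robot, y to its left, z up, the work surface at z = 0. Lengths are in mm, angles in rad, forces in N, time in s.
With the tool pointing down it reaches from about 275 to 1000 mm from the base axis. Payload 8.4 kg.
Tool frame: the origin (TCP) lies midway between the tips of the shut fingers; the grasp point (between the pads) lies 19 mm behind it; z points along the fingers, y is the line along which they close (so a half turn about z gives the same grasp; the last joint's range is limited). The gripper opens to 85 mm and grips with 20 to 120 N. Pads are 22 mm wide; open, the fingers measure 114 mm over their backs; the gripper's body (76 mm by 85 mm) begins 54 mm behind the grasp point. The pads swing forward as they close: fully open they stand 13 mm farther back than shut.
Start: joints at [1.285, 0.353, 1.633, -0, 1.155, -0.002], TCP at [175.002, 600.002, 231.281] pointing down, gripper open.
Joint ranges: [-2.63, 2.63], [-0.92, 2.1], [0.06, 2.66], [-1.3, 4.44], [0, 2.69], [-3.02, 3.02]. Speed limits (rad/s): [2.22, 2.22, 2.79, 3.14, 3.14, 3.14].

## Interface

Orientations are given as [roll, pitch, yaw] about the fixed x, y, z axes, in that order (R = Rz(yaw) Ry(pitch) Rx(roll)).
In Python, from rig import r, imaging gives the robot as it stands. The module is installed in compiled form; this text tells all that it offers.
- The arm moves only by the tool arm_command, never from a script. Its argument "deltas" is a list of rows, each an object of numbers: "hand": the finger opening in mm, from 0 to 85.4; "tx", "ty", "tz": the shift along the tool's x, y, z in mm; "wx", "wy", "wz": the turn, a rotation vector about the tool's x, y, z in rad. A call has 1 to 8 rows; each row shifts and turns the commanded pose from where the row before left it, along the tool's axes as they then stand; what a row does not reach is not made up. A row lasts 1/8 s, in which the tool goes at most 62.5 mm and 10.7 degrees, less where a joint would pass 70% of its speed; a pose out of reach is approached as far as the arm can. A call with a gripper value outside its range is refused whole. The fingers move at their own pace and stop on an object; "squeeze" is the grip in N (left out, the last holds). Time passes only in rows, so rows that do not move let the fingers close. It gives the time, the measured TCP pose, the force, the opening and the grip force at its end, in the units of the state.
- r.sense(): the state, without advancing time (a new reading comes with each control period).
- imaging.grab_frame(name): name is "side" or "top" or "wrist"; returns a dict with "image" (420x560x3 uint8, red, green, blue), "mtx" (3x3 intrinsics, pixels), "world_to_cam" (4x4, takes a point from world to camera coordinates). Camera axes: x right, y up, looking along -z (the intrinsics and any distortion apply to the point x, -y, -z); pixel columns grow to the right and rows downward; lengths in mm; the calibration is good to about 2 mm. A picture is of the moment at which its call begins. There is no depth.
- r.sign_off(): hands the job in; it is judged then, once.
The state is a dict: "clock": time; "qpos": joint angles; "qvel": joint speeds; "joint_efforts": joint torques, N m; "eef_pos": TCP position; "tcp_rot": TCP orientation; "contact_force": force on the tool from outside, world axes, zero at the start; "wrist_torque": the same for the moment, N m; "opening": opening from 0.0 (shut) to 1.0 (fully open); "grasp_force": force on a finger pad.
Only numpy, scipy, OpenCV 4.12 (cv2) and the standard library are available. Lean on these libraries where they do the work, as an engineer would, in place of code of your own. Each camera call takes 0.05 s, during which the arm holds its last target. There are 200 camera calls.

## Task

Slide the frosted acrylic door of the white swab shelf fully open, off the blue twist timer, then turn the timer's white knob clockwise until its red pointer stands at the green mark. The timer is light and its knob is stiff, so keep the timer pressed down firmly but not hard (about 15 N, never over 25 N) while turning: its blue body must stay where it stands and not spin round with the knob. Let go, leave the door open, and leave all the other things where they are.

Things in the scene. Friction and masses are not known exactly. Their poses are not given: they have to be found in the camera images.
- shelf: White MDF swab shelf fixed on the counter: an open-topped case 274 (x) x 556 (y) x 86 mm high, walls 12 mm thick, floor board top 12 mm above the counter, a cross wall in the middle (y = 0) making two bays each 250 x 260 mm inside. Origin: centre of its underside on the counter; y runs along its length; the timer stands in the +y bay.
- door (a joint): Sliding of the frosted translucent acrylic door (264 x 272 mm sheet, 6 mm thick, lying flat over the rim of the shelf, upper face 94 mm above the counter). 0 = fully over the +y bay (covers the timer), grows as it slides along the shelf's -y; 0.278 m = end stop, fully open, over the -y bay. About 2 N of friction; stays where it is left.
- door_handle (a point): Centre of the top of the door's dark steel handle: an upright bar 60 mm along the shelf's x, 14 mm thick along y, standing 34 mm above the door's upper face, in the middle of the door. Axes as the shelf's. It moves with the door.
- timer: Blue round twist timer, 84 mm diameter, 38 mm high (70 with knob), about 0.3 kg, free-standing on four feet 33 mm from its axis. Origin: centre of underside, z up. Seen from above, counter-clockwise from its x axis: black zero mark at +0.7 rad, green mark at -0.7 rad. It spins bodily unless pressed down while its knob is turned; 12 to 15 N holds it. It is rigid: 1 mm too low is many newtons.
- timer_rim (a point): Point on the upper rim of the timer's blue body, 40 mm out along its x axis, 38 mm above the timer's underside.
- knob (a joint): Turn of the timer's knob relative to the blue housing. 0 = pointer at the zero mark, grows clockwise seen from above; 1.40 rad = pointer at the green mark. Range 0 to 4.2. Stiff (0.2 N m of friction against the feet's friction coefficient of about 0.6), stays where it is left, turns both ways.
- knob_top (a point): Centre of the top of the white knob, on the turning axis, 70 mm above the shelf floor. A bar 56 mm along this point's x, 16 mm thick along its y, 28 mm tall, on a 68 mm disc that turns with it (disc top 28 mm below knob top). Red pointer: on the bar's top from the centre to its +x end; its direction, counter-clockwise from the timer's x, is 0.7 rad minus the joint value.
- swab_jar: Open glass jar with cotton swabs, 60 mm diameter, 66 mm high, in the -y bay. Origin: centre of underside. Leave alone.
- denture_box: Closed yellow plastic denture box 78 x 88 x 49 mm in the -y bay. Origin: centre of underside. Leave alone.
- nail_brush: Wooden nail brush 90 x 36 x 30 mm in the -y bay. Origin: centre of underside. Leave alone.
- hair_clip: Metal hair clip 70 x 14 x 9 mm on the counter. Origin: centre of underside. Leave alone.
- tube_holder: Closed grey cream tube holder with a white lid, 72 mm diameter, 105 mm high, on the counter. Origin: centre of underside. Leave alone.
- soap: Green soap bottle, 64 mm diameter, 160 mm high, on the counter. Origin: centre of underside. Leave alone.

How it is judged (in metres and radians):
On the way, in this order (a step that is already met when the one before it is completed fails the run):
1. the frosted door is slid open, at least 240 mm (value of joint door above 0.24 m), for 0.2 s.
2. the pointer stands at the green mark (value of joint knob between 1.26 and 1.54 rad), for 0.2 s.
At the end, for the whole second after the job is handed in: The door is at least 240 mm open, the knob reads 1.40 +- 0.14 rad (pointer at the green mark), and the timer stands flat and at rest on the shelf floor, its rim point within 12 mm of where it began (all of step 2 and value of joint door above 0.24 m and distance of timer_rim from where it was at the start of the episode below 0.012 m and angle between timer's own z axis and vertical below 0.05 rad and linear speed of timer below 0.01 m/s); the robot touches nothing.
It fails at once if the timer's blue body is spun or shoved: its rim point moves more than 12 mm (distance of timer_rim from where it was at the start of the episode above 0.012 m).
It fails at once if the timer is pressed on the shelf floor with more than 30 N (its own 3 N included) (contact force between timer and shelf above 30 N).
It fails at once if another thing is moved more than 20 mm (distance of any of swab_jar, denture_box, nail_brush, hair_clip, tube_holder, soap from where it was at the start of the episode above 0.02 m).
It also fails if it takes over 66 s, if anything falls off the work surface, if the arm or the gripper's body presses on something with over 40 N, if the wrist force passes 120 N, or if a joint passes its speed limit or range.

## Working session

There is one attempt and no reset: what is moved stays moved. The work goes in short steps, Python scripts to look and compute and a tool call to move; the robot and the scene stay as the last step left them, time stands still between calls to the robot, and variables do not carry over. Pictures are saved under pics/ and viewed, at most 10 in all, crops included, and the job is handed in when it is done.

Besides the shell and the picture viewer there is one more tool, called after ">>>" as name(argument=value, ...), one argument or row to a line, values as JSON. arm_command: Moves the arm, as the interface text tells. Its arguments: {"type":"object","properties":{"deltas":{"type":"array"},"squeeze":{"type":"number"}},"required":["deltas"]}

```bash
mkdir -p pics; python3 - <<'E'
from rig import r, imaging
import cv2, numpy as np, pickle
s=r.sense(); print(s)
D={}
for n in ("side","top"):
    f=imaging.grab_frame(n); D[n]=f
    print(n,f["mtx"].round(1).tolist(),f["world_to_cam"].round(3).tolist(),f.keys())
pickle.dump(D,open("f0.pkl","wb"))
im=np.vstack([D["side"]["image"],D["top"]["image"]])[:,:,::-1]
cv2.imwrite("pics/s.png",cv2.resize(D["side"]["image"][:,:,::-1],(800,600)))
cv2.imwrite("pics/t.png",cv2.resize(D["top"]["image"][:,:,::-1],(800,600)))
E
```

```text
{'clock': 0.0, 'qpos': array([ 1.28457906e+00,  3.53658102e-01,  1.63413785e+00, -1.52505377e-05,
        1.15518137e+00, -2.42010584e-03]), 'qvel': array([ 3.65439457e-04,  6.78188912e-05,  2.18943196e-03,  1.08644670e-03,
       -1.92529180e-04,  8.08529467e-04]), 'joint_efforts': array([-4.84862321e-04, -6.05258846e+01, -3.42057216e+01, -1.04616915e-04,
        9.53285722e-03,  5.04703394e-06]), 'eef_pos': array([174.88503798, 599.54117326, 230.55386594]), 'tcp_rot': array([-3.14020796e+00,  1.05926166e-05,  2.85780167e+00]), 'contact_force': array([-1.12447819,  0.2514383 , -0.80463361]), 'wrist_torque': array([ 0.04191094, -0.00087428, -0.05936741]), 'grasp_force': 0.0, 'opening': 1.0053499003494544}
side [[452.2, 0.0, 275.7], [0.0, 452.2, 201.1], [0.0, 0.0, 1.0]] [[0.842, -0.539, 0.023, -413.716], [0.254, 0.433, 0.865, -231.858], [-0.476, -0.722, 0.502, -916.801], [0.0, 0.0, 0.0, 1.0]] dict_keys(['image', 'mtx', 'world_to_cam'])
top [[504.4, 0.0, 278.1], [0.0, 504.4, 209.0], [0.0, 0.0, 1.0]] [[-0.027, -1.0, -0.006, 33.168], [0.986, -0.028, 0.164, -518.822], [-0.164, -0.001, 0.986, -1395.83], [0.0, 0.0, 0.0, 1.0]] dict_keys(['image', 'mtx', 'world_to_cam'])
```

View pics/s.png

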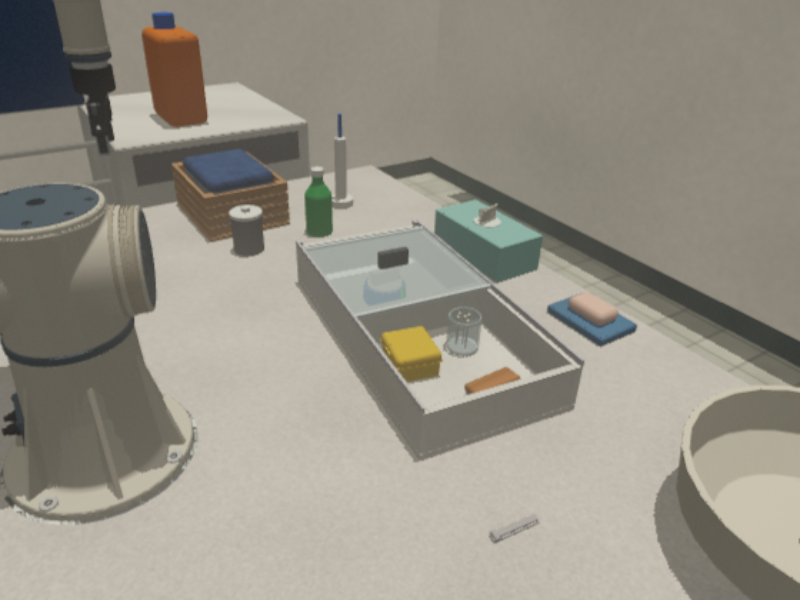

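View pics/t.png

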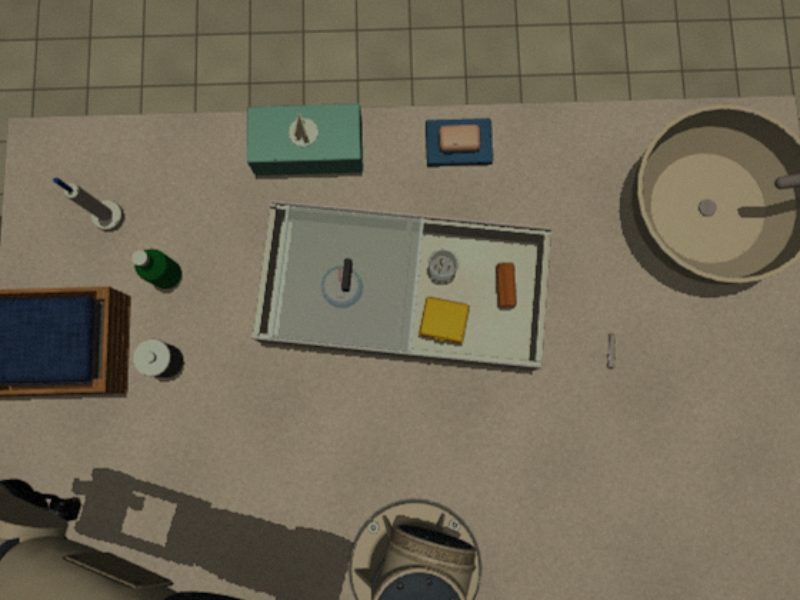

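The side view shows the shelf with its door over the far (+y) bay and the dark handle at (393,258). In the top view the rim corners are at about (272,207), (549,231), (540,367) and (257,340). The handle is at (347,273) and the timer, seen through the door, at (342,287).

```bash
cat > h.py <<'E'
import numpy as np, cv2
def ray(f,u,v):
    W=f["world_to_cam"]; R=W[:3,:3]; c=-R.T@W[:3,3]
    p=np.linalg.inv(f["mtx"])@[u,v,1]
    return c,R.T@np.array([p[0],-p[1],-p[2]])
def onz(f,u,v,z):
    c,d=ray(f,u,v); return c+d*(z-c[2])/d[2]
def proj(f,P):
    W=f["world_to_cam"]; q=W[:3,:3]@P+W[:3,3]; k=f["mtx"]@[q[0],-q[1],-q[2]]; return k[:2]/k[2]
def tri(f,a,g,b):
    c1,d1=ray(f,*a);c2,d2=ray(g,*b); d1/=np.linalg.norm(d1); d2/=np.linalg.norm(d2)
    t=np.linalg.lstsq(np.c_[d1,-d2],c2-c1,rcond=None)[0]
    p,q=c1+t[0]*d1,c2+t[1]*d2; return (p+q)/2,np.linalg.norm(p-q)
E
python3 - <<'E'
import pickle; from h import *
D=pickle.load(open("f0.pkl","rb")); T=D["top"];S=D["side"]
k=.7
C=[onz(T,u*k,v*k,86)for u,v in[(272,206),(550,231),(540,367),(257,340)]]
for c in C: print(c.round(1))
print("sides",[np.linalg.norm(C[i]-C[i-1]).round(1) for i in range(4)],"centre",np.mean(C,0).round(1))
for i,j in((0,1),(3,2)):
    d=C[i]-C[j]; print("yaw",np.arctan2(-d[0],d[1]))
def blob(f,x0,x1,y0,y1,th=75):
    g=f["image"].max(2); m=np.zeros_like(g); m[y0:y1,x0:x1]=(g[y0:y1,x0:x1]<th)*255
    n,l,st,ce=cv2.connectedComponentsWithStats(m); i=1+st[1:,4].argmax()
    p=np.argwhere(l==i)[:,::-1].astype(np.float32); return ce[i],st[i],cv2.minAreaRect(p),cv2.boxPoints(cv2.minAreaRect(p))
t=blob(T,225,265,170,215); s=blob(S,255,295,165,195)
print(t,s,sep="\n")
print(onz(T,*t[0],128),[onz(T,*b,128).round(1)[:2] for b in t[3]])
p=tri(T,t[0],S,s[0]);print("handle centroid",p)
b=cv2.resize(T["image"][140:260,175:390],None,fx=3.7,fy=3.7,interpolation=2)[:,:,::-1]
a=cv2.resize(S["image"][150:220,200:350],None,fx=3,fy=3,interpolation=2)[:,:,::-1]
cv2.imwrite("pics/c0.png",b)
E
```

```text
[705.2 261.6  86. ]
[ 638.3 -284.7   86. ]
[ 372.7 -249.2   86. ]
[439.5 290.2  86. ]
sides [np.float64(267.2), np.float64(550.4), np.float64(268.0), np.float64(543.5)] centre [538.9   4.5  86. ]
yaw -0.1217471000552299
yaw -0.12318212536381515
(array([242.54411765, 192.16176471]), array([239, 181,   8,  23, 136], dtype=int32), ((242.6436004638672, 192.06434631347656), (6.268734931945801, 22.28883171081543), 5.710592269897461), array([[238.41588, 202.84158],
       [240.63371, 180.66336],
       [246.87132, 181.28711],
       [244.65349, 203.46533]], dtype=float32))
(array([276.24468085, 181.79787234]), array([266, 176,  20,  12,  94], dtype=int32), ((275.8269348144531, 181.13461303710938), (8.04076099395752, 19.611610412597656), 78.69007110595703), array([[265.4231 , 179.11539],
       [284.65387, 175.26923],
       [286.23077, 183.15384],
       [267.     , 187.     ]], dtype=float32))
[554.16091102 113.2689861  128.        ] [array([525.2, 124.8]), array([586. , 117.9]), array([583.8, 101.1]), array([523. , 108.1])]
handle centroid (array([560.49349086, 113.80375937, 106.36354801]), np.float64(4.367941581329163))
```

View pics/c0.png

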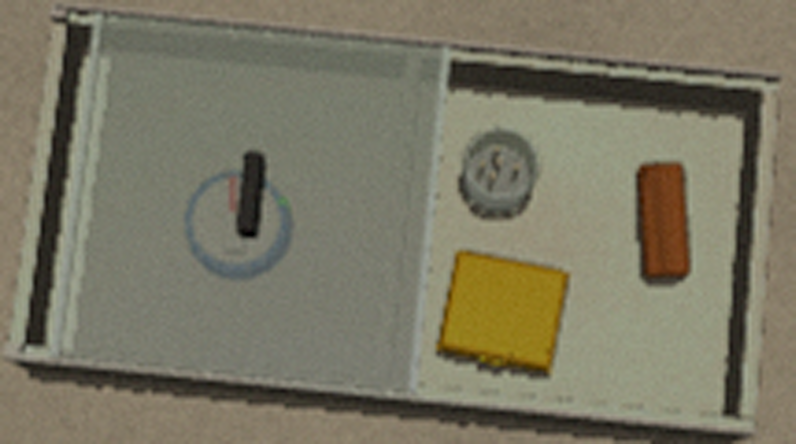

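The crop shows the timer ring centred near (239,225), the red pointer toward (233,178) and the green mark at (283,200). The door is about 29 mm open: the handle is at about (556,113) and the shelf yaw is -0.123. I'll push the handle along shelf -y with the fingers shut.

>>> arm_command(
  deltas=[
    {"wz": -0.161, "hand": 0},
    {"tx": -36, "ty": -33, "hand": 0},
    {"tx": -36, "ty": -33},
    {"tx": -36, "ty": -33},
    {"tx": -36, "ty": -33},
    {"tx": -36, "ty": -33},
    {"tx": -36, "ty": -33},
    {"tx": -36, "ty": -33},
  ],
)

```text
schema error: expected keys hand, tx, ty, tz, wx, wy, wz
```

>>> arm_command(
  deltas=[
    {"tx": -36, "ty": -33},
    {"tx": -36, "ty": -33},
    {"tx": -36, "ty": -33},
    {"tx": -36, "ty": -33},
    {"tx": -36, "ty": -33},
    {},
  ],
)

```text
schema error: expected keys hand, tx, ty, tz, wx, wy, wz
```

All keys are required in every row.

>>> arm_command(
  deltas=[
    {"hand": 0, "tx": 0, "ty": 0, "tz": 0, "wx": 0, "wy": 0, "wz": -0.161},
    {"hand": 0, "tx": -36, "ty": -33, "tz": 0, "wx": 0, "wy": 0, "wz": 0},
    {"hand": 0, "tx": -36, "ty": -33, "tz": 0, "wx": 0, "wy": 0, "wz": 0},
    {"hand": 0, "tx": -36, "ty": -33, "tz": 0, "wx": 0, "wy": 0, "wz": 0},
    {"hand": 0, "tx": -36, "ty": -33, "tz": 0, "wx": 0, "wy": 0, "wz": 0},
    {"hand": 0, "tx": -36, "ty": -33, "tz": 0, "wx": 0, "wy": 0, "wz": 0},
    {"hand": 0, "tx": -36, "ty": -33, "tz": 0, "wx": 0, "wy": 0, "wz": 0},
    {"hand": 0, "tx": -36, "ty": -33, "tz": 0, "wx": 0, "wy": 0, "wz": 0},
  ],
)

```text
clock: 1.1
eef_pos: [397.5, 338.5, 231.1]
tcp_rot: [-3.141, -0.0, 3.019]
contact_force: [0.8, 0.2, 0.6]
opening: -0.001
grasp_force: 0.0
```

>>> arm_command(
  deltas=[
    {"hand": 0, "tx": -36, "ty": -33, "tz": 0, "wx": 0, "wy": 0, "wz": 0},
    {"hand": 0, "tx": -36, "ty": -33, "tz": 0, "wx": 0, "wy": 0, "wz": 0},
    {"hand": 0, "tx": -36, "ty": -33, "tz": 0, "wx": 0, "wy": 0, "wz": 0},
    {"hand": 0, "tx": 0, "ty": 0, "tz": 0, "wx": 0, "wy": 0, "wz": 0},
    {"hand": 0, "tx": 0, "ty": 0, "tz": 0, "wx": 0, "wy": 0, "wz": 0},
  ],
)

```text
clock: 1.72
eef_pos: [491.4, 228.4, 230.9]
tcp_rot: [-3.141, -0.001, 3.018]
contact_force: [-0.0, -0.1, -0.3]
opening: -0.0
grasp_force: 0.0
```

>>> arm_command(
  deltas=[
    {"hand": 0, "tx": -39, "ty": -33, "tz": 0, "wx": 0, "wy": 0, "wz": 0},
    {"hand": 0, "tx": -39, "ty": -33, "tz": 0, "wx": 0, "wy": 0, "wz": 0},
    {"hand": 0, "tx": 0, "ty": 0, "tz": 0, "wx": 0, "wy": 0, "wz": 0},
    {"hand": 0, "tx": 0, "ty": 0, "tz": 50, "wx": 0, "wy": 0, "wz": 0},
    {"hand": 0, "tx": 0, "ty": 0, "tz": 40, "wx": 0, "wy": 0, "wz": 0},
    {"hand": 0, "tx": 0, "ty": 0, "tz": 25, "wx": 0, "wy": 0, "wz": 0},
    {"hand": 0, "tx": 0, "ty": 0, "tz": 12, "wx": 0, "wy": 0, "wz": 0},
    {"hand": 0, "tx": 0, "ty": 0, "tz": 0, "wx": 0, "wy": 0, "wz": 0},
  ],
)

```text
clock: 2.72
eef_pos: [560.4, 154.2, 104.0]
tcp_rot: [-3.141, -0.001, 3.02]
contact_force: [0.7, 0.3, 0.1]
opening: -0.003
grasp_force: 0.0
```

>>> arm_command(
  deltas=[
    {"hand": 0, "tx": 0, "ty": -10, "tz": 0, "wx": 0, "wy": 0, "wz": 0},
    {"hand": 0, "tx": 0, "ty": -10, "tz": 0, "wx": 0, "wy": 0, "wz": 0},
    {"hand": 0, "tx": 0, "ty": -20, "tz": 0, "wx": 0, "wy": 0, "wz": 0},
    {"hand": 0, "tx": 0, "ty": -20, "tz": 0, "wx": 0, "wy": 0, "wz": 0},
    {"hand": 0, "tx": 0, "ty": -20, "tz": 0, "wx": 0, "wy": 0, "wz": 0},
    {"hand": 0, "tx": 0, "ty": -20, "tz": 0, "wx": 0, "wy": 0, "wz": 0},
    {"hand": 0, "tx": 0, "ty": -20, "tz": 0, "wx": 0, "wy": 0, "wz": 0},
    {"hand": 0, "tx": 0, "ty": -20, "tz": 0, "wx": 0, "wy": 0, "wz": 0},
  ],
)

```text
clock: 3.72
eef_pos: [543.8, 13.0, 104.2]
tcp_rot: [-3.142, -0.0, 3.019]
contact_force: [0.0, 3.1, 2.0]
opening: 0.002
grasp_force: 1.5
```

>>> arm_command(
  deltas=[
    {"hand": 0, "tx": 0, "ty": -20, "tz": 0, "wx": 0, "wy": 0, "wz": 0},
    {"hand": 0, "tx": 0, "ty": -20, "tz": 0, "wx": 0, "wy": 0, "wz": 0},
    {"hand": 0, "tx": 0, "ty": -20, "tz": 0, "wx": 0, "wy": 0, "wz": 0},
    {"hand": 0, "tx": 0, "ty": -20, "tz": 0, "wx": 0, "wy": 0, "wz": 0},
    {"hand": 0, "tx": 0, "ty": -15, "tz": 0, "wx": 0, "wy": 0, "wz": 0},
    {"hand": 0, "tx": 0, "ty": -10, "tz": 0, "wx": 0, "wy": 0, "wz": 0},
    {"hand": 0, "tx": 0, "ty": -10, "tz": 0, "wx": 0, "wy": 0, "wz": 0},
    {"hand": 0, "tx": 0, "ty": 0, "tz": 0, "wx": 0, "wy": 0, "wz": 0},
  ],
)

```text
clock: 4.72
eef_pos: [530.4, -100.5, 104.3]
tcp_rot: [-3.141, 0.001, 3.018]
contact_force: [0.6, 0.3, 0.4]
opening: -0.002
grasp_force: 0.0
```

>>> arm_command(
  deltas=[
    {"hand": 0, "tx": 0, "ty": 8, "tz": 0, "wx": 0, "wy": 0, "wz": 0},
    {"hand": 0, "tx": 0, "ty": 0, "tz": -40, "wx": 0, "wy": 0, "wz": 0},
    {"hand": 0, "tx": 0, "ty": 0, "tz": -50, "wx": 0, "wy": 0, "wz": 0},
    {"hand": 0, "tx": 0, "ty": 0, "tz": -50, "wx": 0, "wy": 0, "wz": 0},
    {"hand": 0, "tx": 0, "ty": 0, "tz": -50, "wx": 0, "wy": 0, "wz": 0},
    {"hand": 85, "tx": 40, "ty": 0, "tz": 0, "wx": 0, "wy": 0, "wz": 0},
    {"hand": 85, "tx": 50, "ty": 0, "tz": 0, "wx": 0, "wy": 0, "wz": 0},
    {"hand": 85, "tx": 0, "ty": 0, "tz": 0, "wx": 0, "wy": 0, "wz": 0},
  ],
)

```text
clock: 5.72
eef_pos: [439.1, -79.7, 294.5]
tcp_rot: [-3.142, -0.0, 3.019]
contact_force: [0.3, -0.6, 0.4]
opening: 0.638
grasp_force: 0.0
```

```bash
python3 - <<'E'
from rig import r, imaging
import pickle; from h import *
D={n:imaging.grab_frame(n) for n in("top","side","wrist")}
pickle.dump(D,open("f1.pkl","wb")); print(r.sense()["eef_pos"])
T=D["top"]["image"]; cr=cv2.resize(T[140:260,175:390],(800,446),interpolation=2)
cv2.imwrite("pics/c1.png",cr[:,:,::-1])
cv2.imwrite("pics/s1.png",cv2.resize(D["side"]["image"][140:320,195:425],(766,600))[:,:,::-1])
E
```

```text
[442.73534411 -80.52457147 294.76576118]
```

View pics/c1.png

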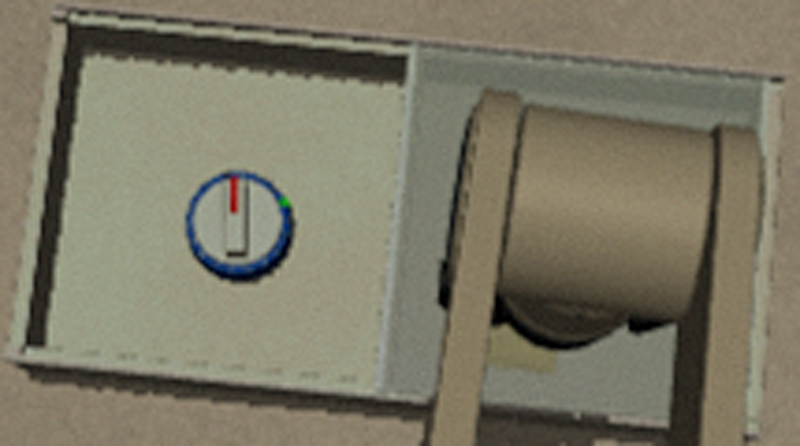

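View pics/s1.png

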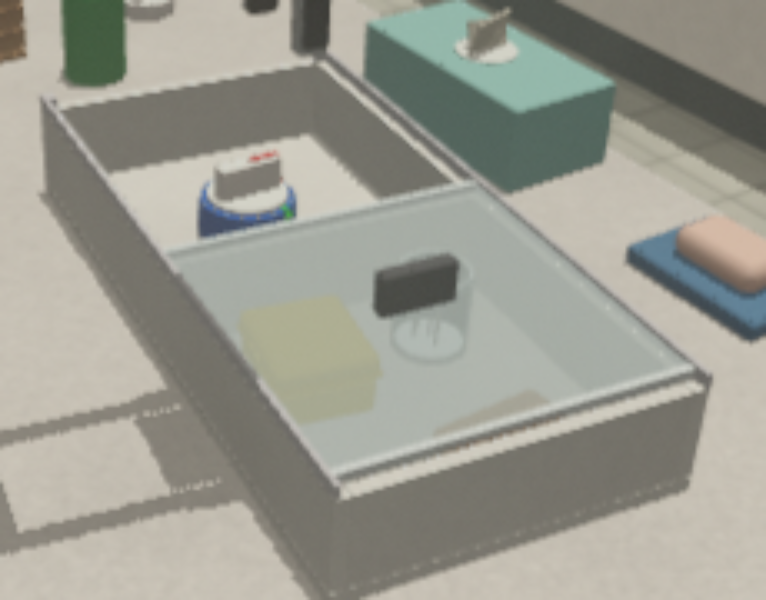

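The top view shows the door open. The blue timer ring is centred near (239,225), the pointer runs from (233,178) to (234,212) and the green mark is at (284,202). The side view shows the door over the near bay with its handle at (416,285), clear of the timer.

```bash
python3 - <<'E'
import pickle; from h import *
D=pickle.load(open("f1.pkl","rb")); T=D["top"];S=D["side"]
hc=cv2.cvtColor
def masks(f,roi):
    x0,x1,y0,y1=roi; h=cv2.cvtColor(f["image"],cv2.COLOR_RGB2HSV); o={}
    z=np.zeros(h.shape[:2],bool); z[y0:y1,x0:x1]=1
    H,s,v=h[...,0].astype(int),h[...,1],h[...,2]
    o["red"]=z&((H<8)|(H>172))&(s>130)&(v>70); o["green"]=z&(H>45)&(H<80)&(s>110); o["blue"]=z&(H>100)&(H<130)&(s>100)
    return {k:np.argwhere(m)[:,::-1].astype(np.float32) for k,m in o.items()}
mt=masks(T,(215,260,175,225)); ms=masks(S,(240,290,180,225))
for m in (mt,ms): print({k:(len(p),p.mean(0).round(2).tolist()) for k,p in m.items()})
c,_,_=cv2.fitEllipse(cv2.convexHull(mt["blue"])) ; print("ring",onz(T,*c,47))
print("red",onz(T,*mt["red"].mean(0),82),tri(T,mt["red"].mean(0),S,ms["red"].mean(0)))
print("green",onz(T,*mt["green"].mean(0),50))
g=S["image"].max(2); u,v=195+416*.3003,140+285*.3
print("handle",onz(S,u,v,111), "timer in side", proj(S,np.array([560,130,82.])))
E
```

```text
{'red': (18, [237.5, 192.0]), 'green': (7, [251.0, 194.2899932861328]), 'blue': (166, [239.6300048828125, 204.17999267578125])}
{'red': (0, [nan, nan]), 'green': (4, [281.0, 203.25]), 'blue': (39, [267.0299987792969, 203.17999267578125])}
ring [546.97536906 130.25075827  47.        ]
 ** On entry to DLASCL parameter number  4 had an illegal value
 ** On entry to DLASCL parameter number  4 had an illegal value
 ** On entry to DLASCL parameter number  4 had an illegal value
 ** On entry to DLASCL parameter number  4 had an illegal value
 ** On entry to DLASCL parameter number  5 had an illegal value
 ** On entry to DLASCL parameter number  4 had an illegal value<stdin>:11: RuntimeWarning: Mean of empty slice.
  ret = um.true_divide(
<stdin>:13: RuntimeWarning: Mean of empty slice.
Traceback (most recent call last):
  File "h.py", line 12, in tri
    t=np.linalg.lstsq(np.c_[d1,-d2],c2-c1,rcond=None)[0]
      ~~~~~~~~~~~~~~~^^^^^^^^^^^^^^^^^^^^^^^^^^^^^^^^
numpy.linalg.LinAlgError: SVD did not converge in Linear Least Squares
```

>>> arm_command(
  deltas=[
    {"hand": 60, "tx": -15, "ty": 44, "tz": 0, "wx": 0, "wy": 0, "wz": 0},
    {"hand": 60, "tx": -16, "ty": 44, "tz": 0, "wx": 0, "wy": 0, "wz": 0},
    {"hand": 60, "tx": -16, "ty": 44, "tz": 0, "wx": 0, "wy": 0, "wz": 0},
    {"hand": 60, "tx": -16, "ty": 44, "tz": 15, "wx": 0, "wy": 0, "wz": 0},
    {"hand": 60, "tx": -16, "ty": 45, "tz": 30, "wx": 0, "wy": 0, "wz": 0},
    {"hand": 60, "tx": 0, "ty": 0, "tz": 30, "wx": 0, "wy": 0, "wz": 0},
    {"hand": 60, "tx": 0, "ty": 0, "tz": 0, "wx": 0, "wy": 0, "wz": 0},
    {"hand": 60, "tx": 0, "ty": 0, "tz": 0, "wx": 0, "wy": 0, "wz": 0},
  ],
)

```text
clock: 6.88
eef_pos: [548.0, 128.9, 220.0]
tcp_rot: [3.141, 0.001, 3.018]
contact_force: [0.3, -0.8, -0.2]
opening: 0.7
grasp_force: 0.0
```

```bash
python3 - <<'E'
from rig import r, imaging
import pickle; from h import *
D={n:imaging.grab_frame(n) for n in("side","wrist")}
pickle.dump(D,open("f2.pkl","wb")); s=r.sense();print(s["eef_pos"],s["qpos"])
w=D["wrist"];W=w["world_to_cam"];print(-W[:3,:3].T@W[:3,3],W.round(3),w["mtx"])
cv2.imwrite("pics/w2.png",w["image"][:,:,::-1])
E
```

```text
[548.11262919 128.71019557 220.739996  ] [ 2.27998532e-01  2.66735213e-01  1.78023622e+00 -3.18816089e-05
  1.09233875e+00 -1.21927445e+00]
[472.1417541  138.15771109 363.60217112] [[ 1.24000e-01  9.92000e-01 -1.00000e-03 -1.95382e+02]
 [-9.46000e-01  1.18000e-01 -3.00000e-01  5.39792e+02]
 [-2.98000e-01  3.80000e-02  9.54000e-01 -2.11334e+02]
 [ 0.00000e+00  0.00000e+00  0.00000e+00  1.00000e+00]] [[308.85741161   0.         279.14395708]
 [  0.         308.85741161 205.64672753]
 [  0.           0.           1.        ]]
```

View pics/w2.png

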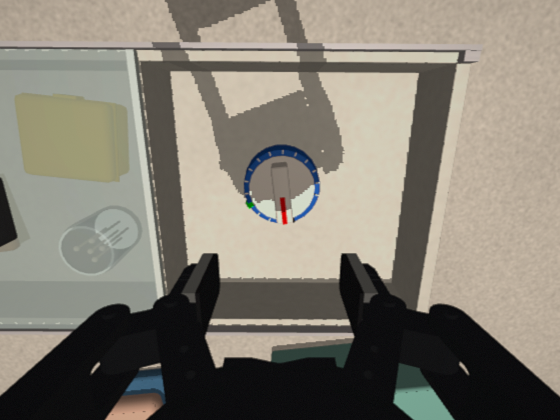

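The wrist view shows the timer ring centred near (283,186), the pointer from (282,197) to (285,223), and the green mark at (250,204). The bar extends back to (280,164).

```bash
cat >> h.py <<'E'
def timer(f,roi):
    x0,x1,y0,y1=roi; h=cv2.cvtColor(f["image"],cv2.COLOR_RGB2HSV)
    z=np.zeros(h.shape[:2],bool); z[y0:y1,x0:x1]=1
    H,s,v=h[...,0].astype(int),h[...,1],h[...,2]
    P=lambda m:np.argwhere(m&z)[:,::-1].astype(np.float32)
    red=P(((H<8)|(H>172))&(s>150)&(v>60)); gr=P((H>45)&(H<80)&(s>130)); bl=P((H>100)&(H<130)&(s>120))
    hull=cv2.convexHull(np.vstack([bl,gr]))[:,0]
    ring=np.array([onz(f,u,v,50)[:2] for u,v in hull]).astype(np.float32)
    c,rad=cv2.minEnclosingCircle(ring)
    R=np.array([onz(f,u,v,82)[:2] for u,v in red]); G=np.array([onz(f,u,v,50)[:2] for u,v in gr]).mean(0)
    m=R.mean(0); d=np.linalg.svd(R-m)[2][0]; t=(R-m)@d
    if d@(m-c)<0: d,t=-d,-t
    e0,e1=m+d*t.min(),m+d*t.max()
    ga=np.arctan2(*(G-c)[::-1]); pa=np.arctan2(d[1],d[0])
    print("ring c",c,"r",rad,"red ends",e0,e1,"len",np.ptp(t),"green r",np.linalg.norm(G-c),"n",len(red),len(gr))
    print("green ang",ga,"pointer ang",pa,"centroid-pointer ang",np.arctan2(*(m-np.array(c))[::-1]),"clockwise to go",pa-ga,"centre from red",m-14*d)
E
python3 - <<'E'
import pickle; from h import *
timer(pickle.load(open("f2.pkl","rb"))["wrist"],(235,330,135,235))
S=pickle.load(open("f1.pkl","rb"))["side"]
print("handle",onz(S,195+416*.3003,140+285*.3,111))
E
```

```text
ring c (548.0552368164062, 129.4361572265625) r 41.755393981933594 red ends [552.71016732 130.26751144] [578.52772973 130.06647128] len 25.818345149295993 green r 38.766336942297436 n 116 34
green ang -1.1210493722633248 pointer ang -0.007786796517928144 centroid-pointer ang 0.04320708658143861 clockwise to go 1.1132625757453967 centre from red [551.06047961 130.28035749]
handle [ 528.48204929 -123.04060545  111.        ]
```

Door is at about 0.267 m. The knob centre is near (549.3,130) and needs about 1.13 rad clockwise. I'll align the fingers across the bar and descend.

>>> arm_command(
  deltas=[
    {"hand": 45, "tx": 0, "ty": 0, "tz": 0, "wx": 0, "wy": 0, "wz": -0.13},
    {"hand": 45, "tx": -1.2, "ty": 1.2, "tz": 30, "wx": 0, "wy": 0, "wz": 0},
    {"hand": 45, "tx": 0, "ty": 0, "tz": 40, "wx": 0, "wy": 0, "wz": 0},
    {"hand": 45, "tx": 0, "ty": 0, "tz": 30, "wx": 0, "wy": 0, "wz": 0},
    {"hand": 45, "tx": 0, "ty": 0, "tz": 30, "wx": 0, "wy": 0, "wz": 0},
    {"hand": 45, "tx": 0, "ty": 0, "tz": 20, "wx": 0, "wy": 0, "wz": 0},
    {"hand": 45, "tx": 0, "ty": 0, "tz": 12, "wx": 0, "wy": 0, "wz": 0},
    {"hand": 45, "tx": 0, "ty": 0, "tz": 0, "wx": 0, "wy": 0, "wz": 0},
  ],
)

```text
clock: 7.98
eef_pos: [548.5, 129.9, 57.5]
tcp_rot: [-3.142, -0.0, -3.135]
contact_force: [-0.4, 1.1, 0.3]
opening: 0.527
grasp_force: 0.0
```

```bash
python3 - <<'E'
from rig import r, imaging
import pickle; from h import *
w=imaging.grab_frame("wrist"); s=r.sense();print(s["eef_pos"],s["tcp_rot"],s["contact_force"])
cv2.imwrite("pics/w3.png",w["image"][:,:,::-1])
E
```

```text
[548.85283602 130.02022914  58.01359055] [ 3.14141552e+00  8.86401392e-04 -3.13471295e+00] [ 0.77552343 -0.48886611  1.12988905]
```

View pics/w3.png

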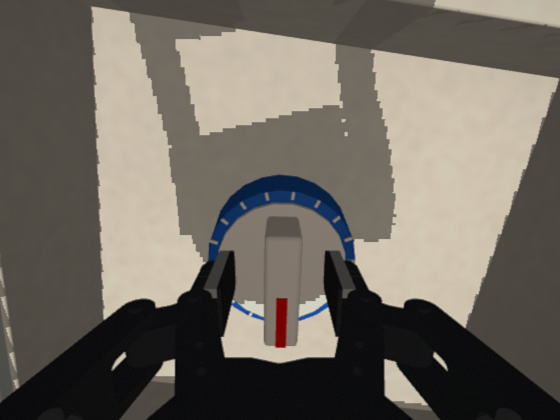

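The bar (columns 265–300) sits centred between the pads (235 and 325) and parallel to them. Closing.

>>> arm_command(
  deltas=[
    {"hand": 10, "tx": 0, "ty": 0, "tz": 0, "wx": 0, "wy": 0, "wz": 0},
    {"hand": 10, "tx": 0, "ty": 0, "tz": 0, "wx": 0, "wy": 0, "wz": 0},
    {"hand": 10, "tx": 0, "ty": 0, "tz": 0, "wx": 0, "wy": 0, "wz": 0},
    {"hand": 10, "tx": 0, "ty": 0, "tz": 0, "wx": 0, "wy": 0, "wz": 0},
    {"hand": 10, "tx": 0, "ty": 0, "tz": 0, "wx": 0, "wy": 0, "wz": 0},
    {"hand": 10, "tx": 0, "ty": 0, "tz": 0, "wx": 0, "wy": 0, "wz": 0},
  ],
  squeeze=40,
)

```text
clock: 8.78
eef_pos: [549.0, 130.3, 58.2]
tcp_rot: [3.141, 0.002, -3.134]
contact_force: [-0.6, 0.3, 6.6]
opening: 0.181
grasp_force: 45.9
```

>>> arm_command(
  deltas=[
    {"hand": 10, "tx": 0, "ty": 0, "tz": 0.2, "wx": 0, "wy": 0, "wz": 0},
    {"hand": 10, "tx": 0, "ty": 0, "tz": 0, "wx": 0, "wy": 0, "wz": 0},
    {"hand": 10, "tx": 0, "ty": 0, "tz": 0, "wx": 0, "wy": 0, "wz": 0},
  ],
)

```text
clock: 9.15
eef_pos: [548.9, 130.3, 58.1]
tcp_rot: [3.141, 0.001, -3.134]
contact_force: [-1.3, 0.9, 9.7]
opening: 0.179
grasp_force: 46.3
```

>>> arm_command(
  deltas=[
    {"hand": 10, "tx": 0, "ty": 0, "tz": 0.3, "wx": 0, "wy": 0, "wz": 0},
    {"hand": 10, "tx": 0, "ty": 0, "tz": 0, "wx": 0, "wy": 0, "wz": 0},
    {"hand": 10, "tx": 0, "ty": 0, "tz": 0, "wx": 0, "wy": 0, "wz": 0},
  ],
)

```text
clock: 9.52
eef_pos: [549.0, 130.3, 58.1]
tcp_rot: [3.141, 0.002, -3.134]
contact_force: [-1.7, 0.0, 12.0]
opening: 0.175
grasp_force: 46.9
```

>>> arm_command(
  deltas=[
    {"hand": 10, "tx": 0, "ty": 0, "tz": 0.3, "wx": 0, "wy": 0, "wz": 0},
    {"hand": 10, "tx": 0, "ty": 0, "tz": 0, "wx": 0, "wy": 0, "wz": 0},
    {"hand": 10, "tx": 0, "ty": 0, "tz": 0, "wx": 0, "wy": 0, "wz": 0},
  ],
)

```text
clock: 9.9
eef_pos: [549.0, 130.3, 58.1]
tcp_rot: [3.141, 0.002, -3.134]
contact_force: [-3.7, -1.0, 14.5]
opening: 0.179
grasp_force: 47.3
```

```bash
python3 - <<'E'
from rig import r, imaging
import numpy as np,pickle
F=[]
D={"wrist":imaging.grab_frame("wrist")}
for _ in range(4):
    s=r.sense(); F.append(s["contact_force"]); D["side"]=imaging.grab_frame("side")
pickle.dump(D,open("f3.pkl","wb"))
print(np.array(F).round(1), s["wrist_torque"])
E
```

```text
[[-3.4 -1.  15.4]
 [-3.3 -0.1 16.5]
 [-4.1 -1.2 14.7]
 [-3.3 -0.8 14.5]] [-0.17135631  0.60651558  0.07099929]
```

>>> arm_command(
  deltas=[
    {"hand": 10, "tx": 0.2, "ty": 0, "tz": 0, "wx": 0, "wy": 0, "wz": 0.03},
    {"hand": 10, "tx": 0, "ty": 0, "tz": 0, "wx": 0, "wy": 0, "wz": 0.03},
    {"hand": 10, "tx": 0, "ty": 0, "tz": 0, "wx": 0, "wy": 0, "wz": 0.03},
    {"hand": 10, "tx": 0, "ty": 0, "tz": 0, "wx": 0, "wy": 0, "wz": 0.03},
    {"hand": 10, "tx": 0, "ty": 0, "tz": 0, "wx": 0, "wy": 0, "wz": 0},
  ],
)

```text
clock: 10.78
eef_pos: [549.0, 130.5, 58.1]
tcp_rot: [3.141, 0.002, 3.029]
contact_force: [-3.1, 1.2, 14.9]
opening: 0.178
grasp_force: 47.2
```

>>> arm_command(
  deltas=[
    {"hand": 10, "tx": 0, "ty": 0, "tz": 0, "wx": 0, "wy": 0, "wz": 0.03},
    {"hand": 10, "tx": 0, "ty": 0, "tz": 0, "wx": 0, "wy": 0, "wz": 0.03},
    {"hand": 10, "tx": 0, "ty": 0, "tz": 0, "wx": 0, "wy": 0, "wz": 0.03},
    {"hand": 10, "tx": 0, "ty": 0, "tz": 0, "wx": 0, "wy": 0, "wz": 0},
  ],
)

```text
clock: 11.28
eef_pos: [549.0, 130.6, 58.1]
tcp_rot: [3.14, 0.002, 2.938]
contact_force: [-2.6, 0.6, 14.5]
opening: 0.179
grasp_force: 47.2
```

```bash
python3 - <<'E'
from rig import r, imaging
import pickle; from h import *
D={n:imaging.grab_frame(n) for n in("wrist","side")}
pickle.dump(D,open("f4.pkl","wb"))
s=r.sense(); print(s["contact_force"],s["wrist_torque"],s["tcp_rot"])
for k in("f3.pkl","f4.pkl"):
    E=pickle.load(open(k,"rb")); f=E["side"]; h=cv2.cvtColor(f["image"],cv2.COLOR_RGB2HSV)
    m=np.zeros(h.shape[:2],bool); m[180:225,240:295]=1
    m&=(h[...,0]>45)&(h[...,0]<80)&(h[...,1]>80); p=np.argwhere(m)[:,::-1]; print("side green",len(p),p.mean(0) if len(p) else 0)
a,b=[cv2.resize(pickle.load(open(k,"rb"))["wrist"]["image"][140:360,170:390],(400,400)) for k in("f3.pkl","f4.pkl")]
cv2.imwrite("pics/w4.png",np.hstack([a,b])[:,:,::-1])
E
```

```text
[-3.08153574  1.12340285 14.26981712] [0.08359184 0.55389524 0.06881578] [3.14043277e+00 1.81492756e-03 2.93877678e+00]
side green 7 [281. 203.]
side green 7 [281. 203.]
```

View pics/w4.png

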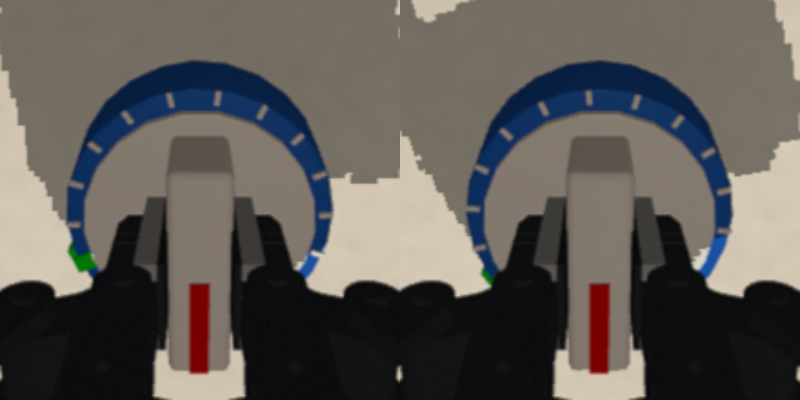

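Left to right the bar stays put in the hand while the body's ticks and the green mark (75,258 → 487,275) shift, so the knob turns and the body stays still. The side-view green mark has not moved either. Carrying on.

>>> arm_command(
  deltas=[
    {"hand": 10, "tx": 0, "ty": 0, "tz": 0, "wx": 0, "wy": 0, "wz": 0.04},
    {"hand": 10, "tx": 0, "ty": 0, "tz": 0, "wx": 0, "wy": 0, "wz": 0.04},
    {"hand": 10, "tx": 0, "ty": 0, "tz": 0, "wx": 0, "wy": 0, "wz": 0.04},
    {"hand": 10, "tx": 0, "ty": 0, "tz": 0, "wx": 0, "wy": 0, "wz": 0.04},
    {"hand": 10, "tx": 0, "ty": 0, "tz": 0, "wx": 0, "wy": 0, "wz": 0.04},
    {"hand": 10, "tx": 0, "ty": 0, "tz": 0, "wx": 0, "wy": 0, "wz": 0.04},
    {"hand": 10, "tx": 0, "ty": 0, "tz": 0, "wx": 0, "wy": 0, "wz": 0},
  ],
)

```text
clock: 12.25
eef_pos: [549.1, 130.9, 58.1]
tcp_rot: [3.14, 0.001, 2.698]
contact_force: [-2.7, 3.1, 13.7]
opening: 0.179
grasp_force: 47.1
```

>>> arm_command(
  deltas=[
    {"hand": 10, "tx": 0.3, "ty": 0.2, "tz": 0.1, "wx": 0, "wy": 0, "wz": 0.04},
    {"hand": 10, "tx": 0, "ty": 0, "tz": 0, "wx": 0, "wy": 0, "wz": 0.04},
    {"hand": 10, "tx": 0, "ty": 0, "tz": 0, "wx": 0, "wy": 0, "wz": 0.04},
    {"hand": 10, "tx": 0, "ty": 0, "tz": 0, "wx": 0, "wy": 0, "wz": 0.04},
    {"hand": 10, "tx": 0, "ty": 0, "tz": 0, "wx": 0, "wy": 0, "wz": 0.04},
    {"hand": 10, "tx": 0, "ty": 0, "tz": 0, "wx": 0, "wy": 0, "wz": 0.04},
    {"hand": 10, "tx": 0, "ty": 0, "tz": 0, "wx": 0, "wy": 0, "wz": 0},
  ],
)

```text
clock: 13.12
eef_pos: [549.3, 131.2, 58.1]
tcp_rot: [3.139, 0.001, 2.458]
contact_force: [-3.3, 1.9, 14.2]
opening: 0.178
grasp_force: 47.1
```

>>> arm_command(
  deltas=[
    {"hand": 10, "tx": 0.3, "ty": 0, "tz": 0.1, "wx": 0, "wy": 0, "wz": 0.04},
    {"hand": 10, "tx": 0, "ty": 0, "tz": 0, "wx": 0, "wy": 0, "wz": 0.04},
    {"hand": 10, "tx": 0, "ty": 0, "tz": 0, "wx": 0, "wy": 0, "wz": 0.04},
    {"hand": 10, "tx": 0, "ty": 0, "tz": 0, "wx": 0, "wy": 0, "wz": 0.04},
    {"hand": 10, "tx": 0, "ty": 0, "tz": 0, "wx": 0, "wy": 0, "wz": 0.04},
    {"hand": 10, "tx": 0, "ty": 0, "tz": 0, "wx": 0, "wy": 0, "wz": 0.04},
    {"hand": 10, "tx": 0, "ty": 0, "tz": 0, "wx": 0, "wy": 0, "wz": 0},
  ],
)

```text
clock: 14.0
eef_pos: [549.5, 131.5, 58.1]
tcp_rot: [3.138, 0.001, 2.218]
contact_force: [-1.2, 2.5, 13.3]
opening: 0.177
grasp_force: 47.0
```

>>> arm_command(
  deltas=[
    {"hand": 10, "tx": 0, "ty": 0, "tz": 0, "wx": 0, "wy": 0, "wz": 0.04},
    {"hand": 10, "tx": 0, "ty": 0, "tz": 0, "wx": 0, "wy": 0, "wz": 0.04},
    {"hand": 10, "tx": 0, "ty": 0, "tz": 0, "wx": 0, "wy": 0, "wz": 0.04},
    {"hand": 10, "tx": 0, "ty": 0, "tz": 0, "wx": 0, "wy": 0, "wz": 0.04},
    {"hand": 10, "tx": 0, "ty": 0, "tz": 0, "wx": 0, "wy": 0, "wz": 0.04},
    {"hand": 10, "tx": 0, "ty": 0, "tz": 0, "wx": 0, "wy": 0, "wz": 0},
  ],
)

```text
clock: 14.75
eef_pos: [549.7, 131.6, 58.1]
tcp_rot: [3.137, 0.0, 2.018]
contact_force: [0.2, 3.1, 12.7]
opening: 0.18
grasp_force: 46.8
```

```bash
python3 - <<'E'
from rig import r, imaging
import pickle; from h import *
D={n:imaging.grab_frame(n) for n in("wrist","side")}
pickle.dump(D,open("f5.pkl","wb"))
s=r.sense(); print(s["contact_force"],s["tcp_rot"])
h=cv2.cvtColor(D["side"]["image"],cv2.COLOR_RGB2HSV)
m=np.zeros(h.shape[:2],bool); m[180:225,240:295]=1
m&=(h[...,0]>45)&(h[...,0]<80)&(h[...,1]>80); p=np.argwhere(m)[:,::-1]; print("side green",len(p),p.mean(0) if len(p) else 0)
E
```

```text
[ 0.37244492  4.17667252 11.49739551] [3.13705635e+00 2.57816379e-04 2.01852298e+00]
side green 7 [281. 203.]
```

>>> arm_command(
  deltas=[
    {"hand": 10, "tx": 0, "ty": 0, "tz": -0.5, "wx": 0, "wy": 0, "wz": 0},
    {"hand": 10, "tx": 0, "ty": 0, "tz": -0.3, "wx": 0, "wy": 0, "wz": 0},
    {"hand": 45, "tx": 0, "ty": 0, "tz": 0, "wx": 0, "wy": 0, "wz": 0},
    {"hand": 45, "tx": 0, "ty": 0, "tz": 0, "wx": 0, "wy": 0, "wz": 0},
    {"hand": 45, "tx": 0, "ty": 0, "tz": 0, "wx": 0, "wy": 0, "wz": 0},
    {"hand": 45, "tx": 0, "ty": 0, "tz": 0, "wx": 0, "wy": 0, "wz": 0},
  ],
)

```text
clock: 15.6
eef_pos: [547.4, 130.4, 56.9]
tcp_rot: [-3.141, -0.0, 2.019]
contact_force: [-0.3, -0.0, -0.4]
opening: 0.525
grasp_force: 0.0
```

>>> arm_command(
  deltas=[
    {"hand": 45, "tx": 0, "ty": 0, "tz": -10, "wx": 0, "wy": 0, "wz": 0},
    {"hand": 45, "tx": 0, "ty": 0, "tz": -30, "wx": 0, "wy": 0, "wz": 0},
    {"hand": 45, "tx": 0, "ty": 0, "tz": -40, "wx": 0, "wy": 0, "wz": 0},
    {"hand": 45, "tx": 0, "ty": 0, "tz": -40, "wx": 0, "wy": 0, "wz": 0},
    {"hand": 60, "tx": 0, "ty": 0, "tz": -40, "wx": 0, "wy": 0, "wz": 0},
    {"hand": 60, "tx": 0, "ty": 0, "tz": 0, "wx": 0, "wy": 0, "wz": 0},
    {"hand": 60, "tx": 0, "ty": 0, "tz": 0, "wx": 0, "wy": 0, "wz": 0},
  ],
)

```text
clock: 16.48
eef_pos: [547.3, 130.5, 217.1]
tcp_rot: [3.142, 0.0, 2.019]
contact_force: [0.7, 0.3, -1.0]
opening: 0.704
grasp_force: 0.0
```

```bash
python3 - <<'E'
from rig import r, imaging
import pickle; from h import *
D={n:imaging.grab_frame(n) for n in("wrist","side")}
pickle.dump(D,open("f6.pkl","wb")); print(r.sense()["eef_pos"],r.sense()["contact_force"])
timer(D["wrist"],(225,340,125,245))
cv2.imwrite("pics/w6.png",D["wrist"]["image"][:,:,::-1])
E
```

```text
[546.89283723 130.39608771 216.08199141] [ 0.31821035 -0.11512639  0.27782369]
ring c (549.4090576171875, 130.8438720703125) r 42.678531646728516 red ends [550.97438547 128.24219703] [561.84802692 104.5189492 ] len 26.096524015460133 green r 42.154581691711726 n 110 6
green ang -1.1936980134060975 pointer ang -1.141017111475029 centroid-pointer ang -1.1188776035379682 clockwise to go 0.05268090193106856 centre from red [550.26153707 129.7974331 ]
```

View pics/w6.png

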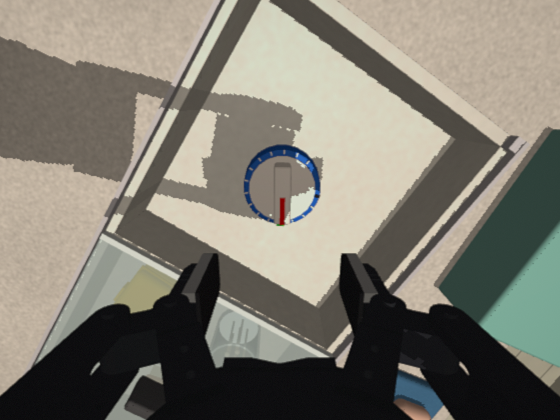

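The pointer (282,200→282,222) now covers the green mark, which just shows at (280,225). The angle error is about 0.05 rad or less, the body has moved about 1 mm, and the gripper is clear.

```bash
python3 -c "
from rig import r
print(r.sign_off())"
```

```text
the job is handed in; nothing more can be done
None
```

The job is handed in, with no verdict returned: by my camera measurements the door is about 267 mm open, the pointer is within about 0.05 rad of the green mark, the timer moved only about 1–2 mm, and the arm is clear.

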